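# Set up the stirring station for the next sample

## Robot

A 6-joint arm with a two-finger parallel gripper is mounted at the origin on the work surface. World frame = base frame: x ahead of the robot, y to its left, z up, the work surface at z = 0. Lengths are in m, angles in rad, forces in N, time in s.
With the tool pointing down it reaches from about 0.375 to 0.825 m from the base axis. Payload 5.5 kg.
Tool frame: the origin (TCP) lies midway between the tips of the shut fingers; the grasp point (between the pads) lies 19 mm behind it; x points along the fingers, y is the direction in which the jaws open and shut, and the axes are right-handed (so a half turn about x gives the same grasp; the last joint's range is limited). The gripper opens to 85 mm and grips with 20 to 120 N. Pads are 22 mm wide; open, the fingers measure 114 mm over their backs; the gripper's body (76 mm by 85 mm) begins 54 mm behind the grasp point. The pads swing forward as they close: fully open they stand 13 mm farther back than shut.
Start: joints at [-1.297, 0.314, -0.047, 1.21, 0, 1.571], TCP at [0.162, -0.578, 0.231] pointing down, gripper open.
Joint ranges: [-2.67, 2.67], [-0.69, 1.73], [-1.03, 1.25], [-2.08, 2.16], [-1.42, 1.45], [-3.14, 3.14]. Speed limits (rad/s): [2.39, 2.39, 3.01, 3.14, 3.14, 3.14].

## Interface

Orientations are given as [roll, pitch, yaw] about the fixed x, y, z axes, in that order (R = Rz(yaw) Ry(pitch) Rx(roll)).
In Python, from bench import env, vision, ticket, spot_in, trace gives the robot as it stands.
- The arm moves only by the tool move_arm, never from a script. Its argument "steps" is one flat list of numbers, 7 for each row, row after row: the shift along the world's x, y, z in mm, then the turn, a rotation vector about the world's x, y, z in degrees, then the closure in counts, from 0 (fully open) to 255 (shut). A call has 1 to 10 rows; each row is the pose to reach, as a shift and turn from the pose measured when the call began; what a row does not reach only later rows make up. A row lasts 1/10 s, in which the tool goes at most 50 mm and 8.59 degrees, less where a joint would pass 70% of its speed; a pose out of reach is approached as far as the arm can. A call with a gripper value outside its range is refused whole. The fingers move at their own pace and stop on an object; "grip_force" is the grip in N (left out, the last holds). Time passes only in rows, so rows that repeat a pose let the fingers close. It gives the time, the measured TCP pose, the force and the opening at its end, in the units of the state.
- env.get_state(): the state, without advancing time (a new reading comes with each control period).
- vision.get_image(name): name is "scene" or "top"; returns the picture (420x560x3 uint8, red, green, blue); there is no depth.
- vision.camera_info(name): a dict with "mtx" (3x3 intrinsics, pixels), "rvec" (rotation vector, rad) and "tvec" (3), from world to camera coordinates, as OpenCV has them. Camera axes: x right, y down, z forward; pixel columns grow to the right and rows downward; lengths in m; the calibration is good to about 2 mm. A picture is of the moment at which its call begins. camera_info takes no time and is no camera call.
- ticket.sign_off(): hands the job in, once; it reports no verdict.
Trained networks look in the newest picture that a camera, given by its name, has taken for a name from the list of things; names that differ only in an ending like _2 or _b are one class to them, and where a whole thing is asked for, a point or a joint stands for the part that bears it (a point fixed in the world has none). Each returns a list of dicts, best first, with "conf" (0 to 1); they miss things now and then, are a little off and sometimes report something else, mostly with a low value. They report only what shows in the picture. A call takes as long as a camera call. They do not tell look-alikes from the thing itself.
- spot_in(name, camera): "location" ([x, y, z] in m, in the coordinates of the camera as it stood for that picture, good to about 4 mm: the middle of the surface that is visible of it).
- trace(name, camera): "pixels" (420x560 bool, what is visible of it).
The state is a dict: "clock": time; "qpos": joint angles; "dq": joint speeds; "joint_efforts": joint torques, N m; "eef_pos": TCP position; "orientation": TCP orientation; "ft_force": force on the tool from outside, world axes, zero at the start; "torque": the same for the moment, N m; "finger_gap": finger opening in m.
Only numpy, scipy, OpenCV 4.12 (cv2) and the standard library are available. Lean on these libraries where they do the work, as an engineer would, in place of code of your own. Each camera call takes 0.05 s, during which the arm holds its last target. There are 200 camera calls.

## Task

Set up the magnetic stirrer for the next sample: stand the glass beaker gently in the middle of the stirrer's round plate, drop the stirring bar into it, and cover it with its knobbed lid so that the lid sits fully home. Stand the tall sample bottle and the wide jar upright, side by side along the steel spill tray: the bottle at the end nearer the stirrer, the jar at the end away from it. Leave the stoppered conical flask and the little dropper bottle where they stand, and let go of everything.

Things in the scene. Friction and masses are not known exactly. Their poses are not given: they have to be found in the camera images.
- stirrer: Fixed magnetic stirrer, left or right: white housing, blue sloping panel with two knobs at its front (-x), round metal plate 135 mm across at the rear. Origin: on the bench below the plate's centre; plate top at z = 92 mm. x from panel to plate, y left, z up. Housing spans x -165 to 80 mm, y +-75 mm, under 80 mm high beside the plate.
- tray: Fixed shallow open steel spill tray on the side opposite the stirrer, 115 mm (x) by 215 mm (y, its long way, roughly left to right), 16 mm high, walls 4 mm. Origin: centre of its underside, z up; floor top at z = 4 mm. Bottle and jar fit with their centres about 50 mm either side of its centre along y.
- beaker: Clear glass beaker, 60 mm across, 80 mm high, wall 3 mm (mouth 54 mm inside), floor 4 mm, 85 g, with a small pouring lip at the rim reaching 38 mm out on its +x side. Starts upright and empty on the bench. Origin: centre of its underside, z up.
- bar: White stirring bar with flat faces (not magnetic here), 30 mm long, 8 mm wide, 8 mm high, 12 g, a narrow grey band round its middle. Starts lying on the bench at any yaw. Origin: centre of its underside as it lies; x along its length.
- lid: Round white beaker lid, 40 g: flange 66 mm across (z = 6 to 10 mm), below it a tapered plug 6 mm deep (47 mm across, 41 mm at its foot) that drops loosely into the beaker's mouth, on top a knob 18 mm across (z = 10 to 34 mm). Starts on the bench, knob up. Origin: centre of the plug's underside, 74 mm above the beaker's when seated.
- bottle: Tall amber glass sample bottle with a white screw cap and paper label, closed: straight body 50 mm across up to 80 mm, shoulder up to 95 mm, cap 34 mm across, 114 mm high in all, about 190 g. Starts upright on the bench. Origin: centre of its underside, z up.
- jar: Wide low white plastic jar, closed by a flat black screw cap as wide as itself: 65 mm across, 70 mm high, about 180 g. Starts upright on the bench. Origin: centre of its underside, z up.
- flask: Bystander, not to be moved: stoppered clear conical flask, 64 mm across at its foot, 22 mm at its neck, 118 mm high with its black stopper. Stands loose among the other things. Origin: centre of its underside, z up.
- dropper: Bystander, not to be moved: little amber dropper bottle, 33 mm across, with black collar and rubber bulb, 96 mm high. Stands loose among the other things. Origin: centre of its underside, z up.
Mind the look-alikes: they are no part of the job. Leave any blue or red look-alike of the beaker alone.

How it is judged:
At the end, for the whole second after the job is handed in: Beaker upright within 15 mm of the plate's centre, bar inside, lid level and fully home. Bottle and jar upright on the tray floor, at least 20 mm from its middle, bottle towards the stirrer, jar away from it. Flask and dropper bottle within 20 mm of their places. All released and at rest (horizontal distance between beaker and stirrer below 0.015 m and z of beaker in the frame of stirrer between 0.088 and 0.096 m and angle between each of beaker, lid, bottle, jar's own z axis and vertical below 0.06 rad and z of bar in the frame of beaker between 0 and 0.025 m and horizontal distance between bar and beaker below 0.027 m and z of lid in the frame of beaker between 0.071 and 0.077 m and horizontal distance between lid and beaker below 0.008 m and z of bottle in the frame of tray between 0.001 and 0.008 m and z of jar in the frame of tray between 0.001 and 0.008 m and x of bottle in the frame of tray between -0.035 and 0.035 m and x of jar in the frame of tray between -0.03 and 0.03 m and ((world y of stirrer above 0 m and y of bottle in the frame of tray between 0.02 and 0.085 m and y of jar in the frame of tray between -0.08 and -0.02 m) or (world y of stirrer below 0 m and y of bottle in the frame of tray between -0.085 and -0.02 m and y of jar in the frame of tray between 0.02 and 0.08 m)) and distance of each of flask, dropper from where it was at the start of the episode below 0.02 m and linear speed of each of beaker, bar, lid, bottle, jar below 0.01 m/s); the robot touches nothing.
It fails at once if the glass beaker is let fall from more than about 2 cm (contact force between beaker and the fingers below 0.01 N and linear speed of beaker above 0.6 m/s).
It fails at once if the beaker is pressed or knocked hard on the stirrer (over 60 N) (contact force between beaker and stirrer above 60 N).
It fails at once if the flask or the dropper bottle is pushed more than 20 mm from its place (distance of any of flask, dropper from where it was at the start of the episode above 0.02 m).
It also fails if it takes over 120 s, if anything falls off the work surface, if the arm or the gripper's body presses on something with over 40 N, if the wrist force passes 120 N, or if a joint passes its speed limit or range.

## Working session

There is one attempt and no reset: what is moved stays moved. The work goes in short steps, Python scripts to look and compute and a tool call to move; the robot and the scene stay as the last step left them, time stands still between calls to the robot, and variables do not carry over. Pictures are saved under pics/ and viewed, about 12 in all and at most 16, crops included, and the job is handed in when it is done.

Besides the shell and the picture viewer there is one more tool, called after ">>>" by a JSON object that holds its "api" and its "payload". move_arm: Moves the arm, as the interface text tells. Its arguments: {"type":"object","properties":{"steps":{"type":"array"},"grip_force":{"type":"number"}},"required":["steps"]}

```bash
mkdir -p pics; cat > h.py <<'E'
from bench import env, vision, ticket, spot_in, trace
import numpy as np, cv2
def cam(n):
    i=vision.camera_info(n); R=cv2.Rodrigues(np.array(i["rvec"],float))[0]
    return np.array(i["mtx"],float),R,np.array(i["tvec"],float).ravel()
def w(p,n):
    K,R,t=cam(n); return R.T@(np.array(p)-t)
def pix(P,n):
    K,R,t=cam(n); q=K@(R@np.array(P,float)+t); return q[:2]/q[2]
def ray(uv,z,n):
    K,R,t=cam(n); c=-R.T@t; d=R.T@np.linalg.solve(K,np.array([uv[0],uv[1],1.])); return c+d*(z-c[2])/d[2]
def shot(n,f):
    im=vision.get_image(n); cv2.imwrite("pics/"+f,im[:,:,::-1]); return im
E
python3 - <<'E'
from h import *
for n in ("top","scene"):
    shot(n,n+"0.png"); K,R,t=cam(n); print(n,"cam at",(-R.T@t).round(3))
    for k in "stirrer tray beaker bar lid bottle jar flask dropper".split():
        for d in spot_in(k,n)[:4]:
            p=w(d["location"],n); print(k,round(d["conf"],2),p.round(3),pix(p,n).round())
s=env.get_state();print(s)
E
```

```text
top cam at [ 0.383 -0.011  1.126]
stirrer 0.61 [ 0.449 -0.338  0.08 ] [456. 285.]
tray 0.89 [0.509 0.336 0.004] [115. 267.]
beaker 0.79 [ 0.789 -0.185  0.041] [362. 125.]
beaker 0.73 [ 0.681 -0.209  0.039] [377. 175.]
beaker 0.71 [ 0.692 -0.328  0.043] [435. 167.]
beaker 0.58 [ 0.68  -0.071  0.032] [309. 178.]
bar 0.63 [0.45  0.081 0.004] [239. 292.]
bar 0.33 [ 0.678 -0.069  0.034] [309. 179.]
lid 0.89 [0.67  0.066 0.014] [244. 186.]
lid 0.54 [0.451 0.076 0.005] [241. 292.]
bottle 0.83 [0.548 0.142 0.087] [203. 240.]
jar 0.63 [ 0.566 -0.008  0.068] [280. 230.]
jar 0.44 [ 0.68  -0.07   0.032] [309. 178.]
jar 0.25 [ 0.44  -0.068  0.045] [313. 295.]
flask 0.72 [ 0.439 -0.066  0.044] [312. 295.]
dropper 0.67 [ 0.558 -0.137  0.05 ] [345. 234.]
scene cam at [ 1.584 -0.324  0.928]
stirrer 0.86 [ 0.526 -0.345  0.076] [134. 216.]
tray 0.52 [ 0.695 -0.068  0.051] [255. 237.]
beaker 0.92 [ 0.807 -0.186  0.056] [222. 279.]
beaker 0.7 [ 0.697 -0.212  0.055] [200. 251.]
beaker 0.61 [ 0.693 -0.069  0.053] [254. 237.]
beaker 0.58 [ 0.682 -0.312  0.062] [158. 256.]
lid 0.8 [0.683 0.068 0.005] [302. 2
[... 158 characters left out ...]
4 -0.148  0.045] [213. 218.]
{'clock': 1.0, 'qpos': array([-1.29699130e+00,  3.13515598e-01, -4.70951554e-02,  1.21018677e+00,
        8.98784773e-06,  1.57080728e+00]), 'dq': array([ 3.58213022e-04,  7.33828417e-04,  9.40357083e-04, -6.91481415e-05,
        1.71397197e-03, -2.06905193e-03]), 'joint_efforts': array([-4.01054149e-04, -5.39470983e+01,  3.40056038e+01,  1.36099887e-03,
        7.40791279e-05, -2.09596163e-05]), 'eef_pos': array([ 0.16224185, -0.5776521 ,  0.23129226]), 'orientation': array([-3.00869983,  1.57078726,  0.4066869 ]), 'ft_force': array([ 0.451059  ,  0.59534051, -0.22791021]), 'torque': array([0.01409706, 0.03972921, 0.03882741]), 'finger_gap': 0.08505611233011982}
```

View pics/top0.png

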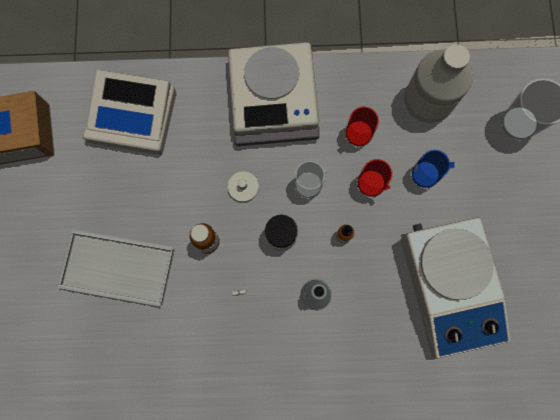

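View pics/scene0.png

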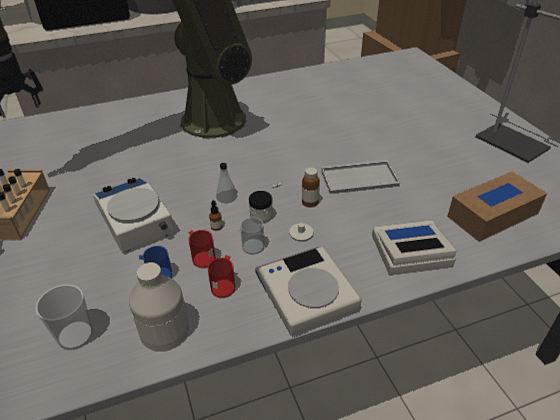

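The top view shows the stirrer plate at about (457,264) and the tray at (117,268). Candidates for the beaker are clear glass at (309,180), red at (360,127) and (375,178), blue at (430,168), and a large clear beaker at (540,105). I choose (309,180): it is clear, 60 mm across, and standing free. The balance plate at (272,72) could be taken for the stirrer, but it has no blue knob panel, so I rule it out.

```bash
python3 - <<'E'
from h import *
im=cv2.imread("pics/top0.png")
cv2.imwrite("pics/c1.png",cv2.resize(im[155:305,190:390],None,fx=4,fy=4,interpolation=cv2.INTER_CUBIC))
vision.get_image("top")
zt=dict(tray=.016)
for k in ["tray","stirrer","bar","lid","jar","bottle","flask","dropper"]:
    r=trace(k,"top")
    for d in r[:1]:
        m=d["pixels"].astype(np.uint8); c=max(cv2.findContours(m,0,1)[0],key=len)
        rect=cv2.minAreaRect(c); print(k,round(d["conf"],2),np.round(rect[0],1),np.round(rect[1],1),round(rect[2],1),"n",m.sum())
        if k in("tray","bar"):
            z=.016 if k=="tray" else .008
            P=np.array([ray(q,z,"top") for q in cv2.boxPoints(rect)]);print(P.round(4).tolist(),P.mean(0).round(4))
g=cv2.cvtColor(im,cv2.COLOR_BGR2GRAY)
sc=g[210:310,400:510]; sc=cv2.resize(sc,None,fx=4,fy=4,interpolation=cv2.INTER_CUBIC)
c=cv2.HoughCircles(sc,cv2.HOUGH_GRADIENT_ALT,1.5,30,param1=200,param2=.7,minRadius=110,maxRadius=180)
if c is not None:
    for x in c[0]:
        uv=(x[0]/4+400-.375,x[1]/4+210-.375);print("plate",uv,x[2]/4,ray(uv,.092,"top").round(4))
E
```

```text
tray 0.89 [116.  267.2] [106.7  60.9] 10.4 n 6285
[[0.4686, 0.4481, 0.016], [0.5921, 0.4318, 0.016], [0.5457, 0.2122, 0.016], [0.4245, 0.2329, 0.016]] [0.5077 0.3313 0.016 ]
stirrer 0.82 [456.5 283.8] [137.8  86. ] 74.7 n 10857
bar 0.46 [238.5 292.5] [ 3. 11.] 90.0 n 37
[[0.453, 0.092, 0.008], [0.4524, 0.0696, 0.008], [0.4464, 0.0697, 0.008], [0.447, 0.0921, 0.008]] [0.4497 0.0808 0.008 ]
lid 0.63 [242.8 186.3] [29.7 29. ] 45.0 n 717
jar 0.94 [281.  232.5] [35. 32.] 90.0 n 951
bottle 0.77 [204.8 237.8] [31.8 25.5] 45.0 n 682
flask 0.6 [316.  294.5] [29.  30.4] 45.0 n 748
dropper 0.76 [345.5 233.5] [19. 17.] 90.0 n 273
plate (np.float32(451.75), np.float32(264.375)) 35.17789 [ 0.4872 -0.3296  0.092 ]
```

View pics/c1.png

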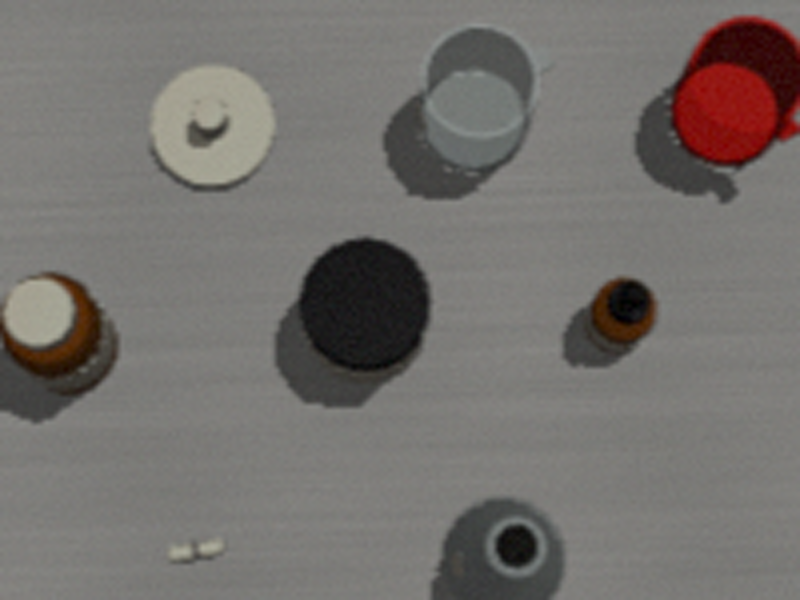

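The crop confirms the clear beaker: its rim centre is at crop (482,82) and its lip points right at (545,67). The lid is at (213,126), the jar cap at (366,303), the bottle cap at (39,312) and the bar at (197,550).

```bash
python3 - <<'E'
from h import *
im=cv2.imread("pics/top0.png")
P=lambda u,v:((u+.5)/4-.5+190,(v+.5)/4-.5+155)
for k,u,v,z in [("beaker",482,82,.08),("lid",213,126,.01),("jar",366,303,.07),("bottle",39,312,.114),("bar",197,550,.008),("flask",517,546,.118),("dropper",629,301,.096),("redlip",752,65,.08)]:
    print(k,ray(P(u,v),z,"top").round(4))
print("bardir",(ray(P(223,547),.008,"top")-ray(P(170,552),.008,"top")).round(4))
print("lip",(ray(P(545,67),.08,"top")-ray(P(482,82),.08,"top")).round(4))
c=cv2.resize(im[210:360,395:515],None,fx=4,fy=4,interpolation=cv2.INTER_CUBIC)
for cen,col in [((.4872,-.3296),(0,255,0)),((.488,-.340),(0,0,255))]:
    q=np.array([pix([cen[0]+.0675*np.cos(a),cen[1]+.0675*np.sin(a),.092],"top") for a in np.linspace(0,6.28,80)])
    q=((q+.5-[395,210])*4-.5).round().astype(int); cv2.polylines(c,[q],True,col,1)
t=cv2.resize(im[225:315,50:180],None,fx=4,fy=4,interpolation=cv2.INTER_CUBIC)
out=np.zeros((600,480+520,3),np.uint8);out[:,:480]=c;out[:360,480:]=t
cv2.imwrite("pics/c2.png",cv2.resize(out,(800,480)))
E
```

```text
beaker [ 0.6726 -0.0698  0.08  ]
lid [0.6721 0.0689 0.01  ]
jar [ 0.5648 -0.0094  0.07  ]
bottle [0.5571 0.1447 0.114 ]
bar [0.4504 0.0801 0.008 ]
flask [ 0.4419 -0.0755  0.118 ]
dropper [ 0.5579 -0.135   0.096 ]
redlip [ 0.6774 -0.2036  0.08  ]
bardir [ 0.0018 -0.027   0.    ]
lip [ 0.0068 -0.0315  0.    ]
```

View pics/c2.png

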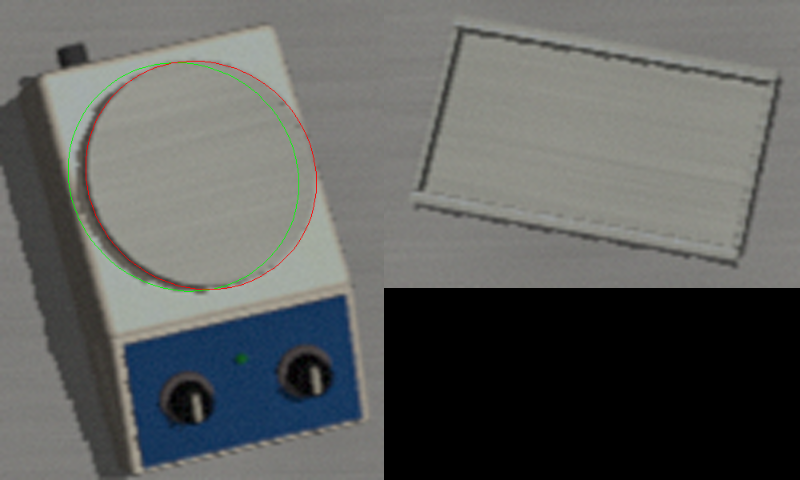

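>>> {"api": "move_arm", "payload": {"steps": [395, 723, 30, 0, 0, 62, 0, 395, 723, 30, 0, 0, 62, 0, 395, 723, 30, 0, 0, 62, 0, 395, 723, 30, 0, 0, 62, 0, 395, 723, 30, 0, 0, 62, 0, 395, 723, 30, 0, 0, 62, 0, 395, 723, 30, 0, 0, 62, 0, 395, 723, 30, 0, 0, 62, 0, 395, 723, 30, 0, 0, 62, 0, 395, 723, 30, 0, 0, 62, 0], "grip_force": 30}}

```text
clock: 2.45
eef_pos: [0.4025, -0.1373, 0.25]
orientation: [1.38, 1.57, -0.406]
ft_force: [0.5, -0.6, 0.2]
finger_gap: 0.0852
```

>>> {"api": "move_arm", "payload": {"steps": [153.5, 281, 0, 0, 0, 0, 0, 153.5, 281, 0, 0, 0, 0, 0, 153.5, 281, 0, 0, 0, 0, 0, 153.5, 281, 0, 0, 0, 0, 0, 153.5, 281, 0, 0, 0, 0, 0, 153.5, 281, 0, 0, 0, 0, 0, 153.5, 281, 0, 0, 0, 0, 0, 153.5, 281, 0, 0, 0, 0, 0, 153.5, 281, -45, 0, 0, 0, 0, 153.5, 281, -90, 0, 0, 0, 0]}}

```text
clock: 3.45
eef_pos: [0.5571, 0.1435, 0.1604]
orientation: [1.801, 1.566, 0.015]
ft_force: [1.1, -0.5, -0.5]
finger_gap: 0.0854
```

```bash
python3 - <<'E'
from h import *
im=shot("scene","s1.png"); print(env.get_state()["eef_pos"])
cv2.imwrite("pics/s1c.png",cv2.resize(im[90:270,200:440,::-1],None,fx=3,fy=3))
E
```

```text
[0.55137567 0.14188409 0.15155341]
```

View pics/s1c.png

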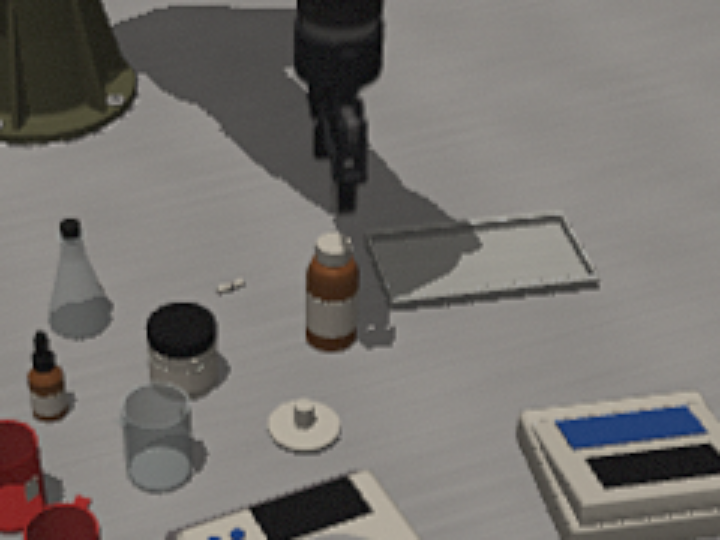

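```bash
python3 - <<'E'
from h import *
for i in range(3):
    vision.get_image("scene"); s=env.get_state(); print(s["clock"],s["eef_pos"],s["qpos"].round(3),s["dq"].round(3))
# crop coords
for nm,P in [("bottle top",[.556,.1447,.114]),("bottle base",[.556,.1447,0]),("jar",[.565,-.0094,.07]),("beaker",[.6726,-.0698,.08]),("lid",[.672,.069,.01]),("TCP",s["eef_pos"])]:
    print(nm,((pix(P,"scene")-[200,90])*3).round())
E
```

```text
3.55 [0.55086804 0.14165656 0.15432133] [ 2.520e-01  3.060e-01 -2.370e-01  1.038e+00 -1.000e-03  2.039e+00] [-0.002 -0.045  0.115  0.102  0.002  0.002]
3.6 [0.55300008 0.14220818 0.15781755] [ 2.520e-01  3.030e-01 -2.320e-01  1.041e+00 -1.000e-03  2.039e+00] [-0.    -0.04   0.096  0.029  0.002  0.002]
3.65 [0.55516679 0.14283003 0.1603473 ] [ 2.520e-01  3.020e-01 -2.280e-01  1.042e+00 -1.000e-03  2.039e+00] [ 0.002 -0.027  0.06   0.002  0.001  0.001]
bottle top [330. 240.]
bottle base [327. 334.]
jar [179. 320.]
beaker [152. 401.]
lid [301. 421.]
TCP [330. 198.]
```

>>> {"api": "move_arm", "payload": {"steps": [1, 1, -45, 0, 0, 0, 0, 1, 1, -85, 0, 0, 0, 0, 1, 1, -108, 0, 0, 0, 0, 1, 1, -115, 0, 0, 0, 0, 1, 1, -115, 0, 0, 0, 0, 1, 1, -115, 0, 0, 0, 255, 1, 1, -115, 0, 0, 0, 255, 1, 1, -115, 0, 0, 0, 255, 1, 1, -115, 0, 0, 0, 255, 1, 1, -115, 0, 0, 0, 255]}}

```text
clock: 4.65
eef_pos: [0.5581, 0.1442, 0.0475]
orientation: [1.693, 1.568, -0.094]
ft_force: [0.3, -0.4, 7.0]
finger_gap: 0.0491
```

>>> {"api": "move_arm", "payload": {"steps": [0, 0, 30, 0, 0, 0, 255, 0, 0, 60, 0, 0, 0, 255, -20, 45, 60, 0, 0, 0, 255, -40, 90, 60, 0, 0, 0, 255, -55, 125, 60, 0, 0, 0, 255, -61, 138, 60, 0, 0, 0, 255, -61, 138, 60, 0, 0, 0, 255, -61, 138, 60, 0, 0, 0, 255, -61, 138, 35, 0, 0, 0, 255, -61, 138, 20, 0, 0, 0, 255]}}

```text
clock: 5.65
eef_pos: [0.4976, 0.2806, 0.0667]
orientation: [1.498, 1.567, -0.291]
ft_force: [-0.7, -0.4, -2.5]
finger_gap: 0.0492
```

>>> {"api": "move_arm", "payload": {"steps": [0, 1, -8, 0, 0, 0, 255, 0, 1, -13, 0, 0, 0, 255, 0, 1, -15, 0, 0, 0, 255, 0, 1, -15, 0, 0, 0, 255, 0, 1, -15, 0, 0, 0, 0, 0, 1, -15, 0, 0, 0, 0, 0, 1, -15, 0, 0, 0, 0, 0, 1, -15, 0, 0, 0, 0, 0, 1, 30, 0, 0, 0, 0, 0, 1, 75, 0, 0, 0, 0]}}

```text
clock: 6.65
eef_pos: [0.4962, 0.2809, 0.1415]
orientation: [0.249, 1.568, -1.54]
ft_force: [1.2, 1.0, 0.6]
finger_gap: 0.0855
```

>>> {"api": "move_arm", "payload": {"steps": [0, 0, 30, 0, 0, 0, 0, 12, -45, 50, 0, 0, 0, 0, 24, -95, 50, 0, 0, 0, 0, 36, -145, 50, 0, 0, 0, 0, 48, -195, 50, 0, 0, 0, 0, 60, -240, 50, 0, 0, 0, 0, 68, -275, 20, 0, 0, 0, 0, 70, -291, 0, 0, 0, 0, 0, 70, -291, -30, 0, 0, 0, 0, 70, -291, -30, 0, 0, 0, 0]}}

```text
clock: 7.65
eef_pos: [0.5631, -0.0108, 0.1079]
orientation: [-0.976, 1.564, -2.766]
ft_force: [-0.0, 1.0, -0.3]
finger_gap: 0.0855
```

```bash
python3 - <<'E'
from h import *
im=shot("top","t2.png"); s=env.get_state(); print(s["eef_pos"],pix(s["eef_pos"],"top"))
a=cv2.resize(im[180:320,50:190,::-1],None,fx=2.8,fy=2.8);b=cv2.resize(im[160:300,220:360,::-1],None,fx=2.8,fy=2.8)
cv2.imwrite("pics/t2c.png",np.hstack([a,b]))
for k in("tray","bottle","jar"):
    for d in spot_in(k,"top")[:1]: print(k,d["conf"],w(d["location"],"top").round(4))
E
```

```text
[ 0.5643548  -0.01027997  0.1100467 ] [281.48552067 227.00902252]
tray 0.63 [0.5077 0.3492 0.003 ]
bottle 0.9 [0.4886 0.2758 0.0929]
```

View pics/t2c.png

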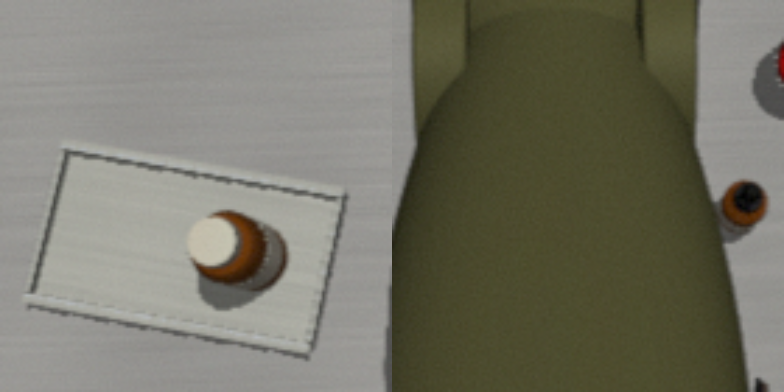

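The bottle stands in the tray near its stirrer end, with its base at about (270,255) in the crop. Next is the jar.

>>> {"api": "move_arm", "payload": {"steps": [2, 0, -25, 0, 0, 0, 0, 2, 0, -50, 0, 0, 0, 0, 2, 0, -70, 0, 0, 0, 0, 2, 0, -80, 0, 0, 0, 0, 2, 0, -80, 0, 0, 0, 0, 2, 0, -80, 0, 0, 0, 0, 2, 0, -80, 0, 0, 0, 255, 2, 0, -80, 0, 0, 0, 255, 2, 0, -80, 0, 0, 0, 255, 2, 0, -80, 0, 0, 0, 255]}}

```text
clock: 8.85
eef_pos: [0.5701, -0.0095, 0.0346]
orientation: [1.253, 1.566, -0.535]
ft_force: [-1.2, -0.1, 5.5]
finger_gap: 0.0645
```

>>> {"api": "move_arm", "payload": {"steps": [0, 0, 40, 0, 0, 0, 255, 0, 0, 85, 0, 0, 0, 255, 0, 0, 125, 0, 0, 0, 255, -6, 45, 150, 0, 0, 0, 255, -12, 92, 150, 0, 0, 0, 255, -18, 140, 150, 0, 0, 0, 255, -25, 188, 150, 0, 0, 0, 255, -31, 236, 150, 0, 0, 0, 255, -37, 284, 150, 0, 0, 0, 255, -43, 330, 150, 0, 0, 0, 255]}}

```text
clock: 9.85
eef_pos: [0.5266, 0.3226, 0.1853]
orientation: [1.389, 1.565, -0.398]
ft_force: [0.5, 0.3, -2.1]
finger_gap: 0.0643
```

>>> {"api": "move_arm", "payload": {"steps": [-5, 40, 0, 0, 0, 0, 255, -7, 60, 0, 0, 0, 0, 255, -7, 60, 0, 0, 0, 0, 255, -7, 60, -40, 0, 0, 0, 255, -7, 60, -80, 0, 0, 0, 255, -7, 60, -110, 0, 0, 0, 255, -7, 60, -120, 0, 0, 0, 255, -7, 60, -125, 0, 0, 0, 255, -7, 60, -125, 0, 0, 0, 255, -7, 60, -125, 0, 0, 0, 255]}}

```text
clock: 10.85
eef_pos: [0.521, 0.3831, 0.0622]
orientation: [1.727, 1.563, -0.061]
ft_force: [-0.3, 0.1, -1.5]
finger_gap: 0.0642
```

>>> {"api": "move_arm", "payload": {"steps": [-2, -1, -12, 0, 0, 0, 255, -2, -1, -20, 0, 0, 0, 255, -2, -1, -25, 0, 0, 0, 255, -2, -1, -25, 0, 0, 0, 255, -2, -1, -25, 0, 0, 0, 255, -2, -1, -25, 0, 0, 0, 0, -2, -1, -25, 0, 0, 0, 0, -2, -1, -25, 0, 0, 0, 0, -2, -1, -25, 0, 0, 0, 0, -2, -1, 20, 0, 0, 0, 0]}}

```text
clock: 11.85
eef_pos: [0.5148, 0.3791, 0.0763]
orientation: [-0.061, 1.563, -1.849]
ft_force: [0.2, 0.3, -0.5]
finger_gap: 0.0854
```

```bash
python3 - <<'E'
from h import *
print(env.get_state()["eef_pos"],env.get_state()["ft_force"])
E
```

```text
[0.51479815 0.37907376 0.07632094] [ 0.18854435  0.2970226  -0.53681372]
```

>>> {"api": "move_arm", "payload": {"steps": [0, 0, 45, 0, 0, 0, 0, 0, 0, 90, 0, 0, 0, 0, 0, 0, 130, 0, 0, 0, 0, 16, -45, 150, 0, 0, 4, 0, 32, -90, 150, 0, 0, 8, 0, 48, -135, 150, 0, 0, 12, 0, 64, -182, 150, 0, 0, 16, 0, 80, -228, 150, 0, 0, 20, 0, 96, -273, 150, 0, 0, 24, 0, 112, -318, 150, 0, 0, 24, 0]}}

```text
clock: 12.85
eef_pos: [0.6272, 0.0592, 0.2263]
orientation: [-0.033, 1.563, -1.4]
ft_force: [1.6, 0.4, 1.3]
finger_gap: 0.0855
```

```bash
python3 - <<'E'
from h import *
im=shot("top","t3.png"); s=env.get_state(); print(s["eef_pos"],s["orientation"])
cv2.imwrite("pics/t3c.png",cv2.resize(im[160:320,50:250,::-1],None,fx=4,fy=4,interpolation=cv2.INTER_CUBIC))
E
```

```text
[0.62931705 0.0519859  0.22605936] [ 0.01187345  1.55767665 -1.36260849]
```

View pics/t3c.png

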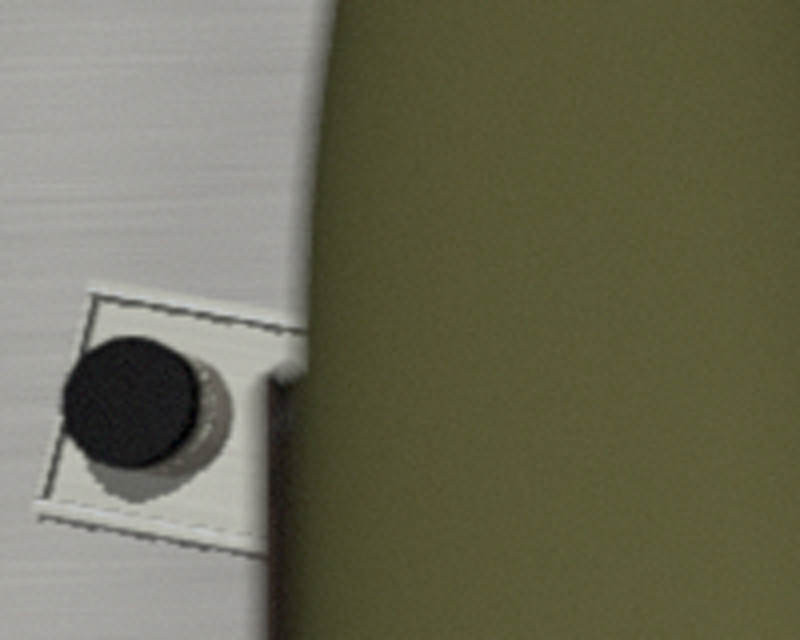

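The jar stands in the tray at its far end. Its cap is at (130,402) in the crop.

>>> {"api": "move_arm", "payload": {"steps": [16, -42, 0, 0, 0, 0, 0, 32, -84, 0, 0, 0, 0, 0, 42, -115, 0, 0, 0, 0, 0, 44.5, -121.5, 0, 0, 0, 0, 0, 44.5, -121.5, -30, 0, 0, 0, 0, 44.5, -121.5, -70, 0, 0, 0, 0, 44.5, -121.5, -95, 0, 0, 0, 0, 44.5, -121.5, -105, 0, 0, 0, 0, 44.5, -121.5, -105, 0, 0, 0, 0, 44.5, -121.5, -105, 0, 0, 0, 0]}}

```text
clock: 13.9
eef_pos: [0.6747, -0.0691, 0.1225]
orientation: [0.132, 1.557, -1.242]
ft_force: [0.2, -0.4, -0.4]
finger_gap: 0.0857
```

```bash
python3 - <<'E'
from h import *
im=shot("scene","s4.png"); s=env.get_state(); print(s["eef_pos"],s["orientation"])
cv2.imwrite("pics/s4c.png",cv2.resize(im[150:300,160:360,::-1],None,fx=4,fy=4,interpolation=cv2.INTER_CUBIC))
E
```

```text
[ 0.67510819 -0.0692231   0.12304718] [ 0.20554326  1.55660733 -1.16855625]
```

View pics/s4c.png

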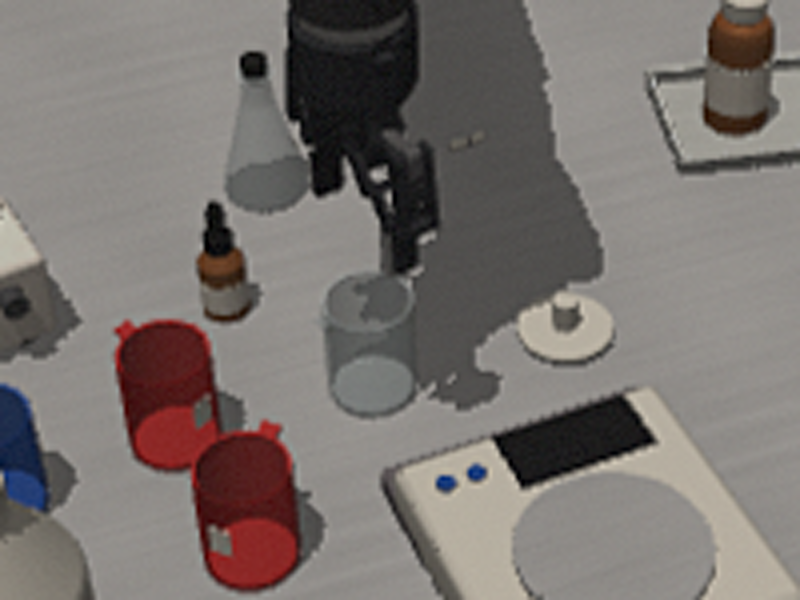

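The gripper stands centred over the beaker rim at (370,300) in the crop. The lip is to the left, and the flask and dropper are clear.

>>> {"api": "move_arm", "payload": {"steps": [-1, 0, -30, 0, 0, 0, 0, -1, 0, -58, 0, 0, 0, 0, -1, 0, -78, 0, 0, 0, 0, -1, 0, -87, 0, 0, 0, 0, -1, 0, -87, 0, 0, 0, 0, -1, 0, -87, 0, 0, 0, 0, -1, 0, -87, 0, 0, 0, 255, -1, 0, -87, 0, 0, 0, 255, -1, 0, -87, 0, 0, 0, 255, -1, 0, -87, 0, 0, 0, 255], "grip_force": 25}}

```text
clock: 14.95
eef_pos: [0.6753, -0.0694, 0.0377]
orientation: [0.349, 1.555, -1.025]
ft_force: [-0.8, 0.1, 7.3]
finger_gap: 0.06
```

>>> {"api": "move_arm", "payload": {"steps": [0, 0, 20, 0, 0, 0, 255, 0, 0, 60, 0, 0, 0, 255, 0, 0, 105, 0, 0, 0, 255, 0, 0, 150, 0, 0, 0, 255, -15, -22, 160, 0, 0, 0, 255, -40, -58, 160, 0, 0, 0, 255, -66, -96, 160, 0, 0, 0, 255, -92, -133, 160, 0, 0, 0, 255, -118, -170, 160, 0, 0, 0, 255, -144, -208, 160, 0, 0, 0, 255]}}

```text
clock: 15.95
eef_pos: [0.5301, -0.2785, 0.198]
orientation: [0.364, 1.555, -1.01]
ft_force: [0.0, -1.0, -0.7]
finger_gap: 0.0604
```

>>> {"api": "move_arm", "payload": {"steps": [-25, -36, 0, 0, 0, 0, 255, -42, -58, 0, 0, 0, 0, 255, -45, -63, 0, 0, 0, 0, 255, -45, -63, 0, 0, 0, 0, 255, -45, -63, -15, 0, 0, 0, 255, -45, -63, -30, 0, 0, 0, 255, -45, -63, -40, 0, 0, 0, 255, -45, -63, -45, 0, 0, 0, 255, -45, -63, -45, 0, 0, 0, 255, -45, -63, -45, 0, 0, 0, 255]}}

```text
clock: 16.95
eef_pos: [0.4856, -0.3413, 0.1535]
orientation: [0.38, 1.554, -0.993]
ft_force: [-0.3, -0.2, -0.8]
finger_gap: 0.06
```

>>> {"api": "move_arm", "payload": {"steps": [2, 1, -10, 0, 0, 0, 255, 2, 1, -17, 0, 0, 0, 255, 2, 1, -21, 0, 0, 0, 255, 2, 1, -22, 0, 0, 0, 255, 2, 1, -23, 0, 0, 0, 255, 2, 1, -24, 0, 0, 0, 255, 2, 1, -24, 0, 0, 0, 255, 2, 1, -24, 0, 0, 0, 255]}}

```text
clock: 17.75
eef_pos: [0.4877, -0.3405, 0.1298]
orientation: [0.385, 1.554, -0.988]
ft_force: [-0.4, -0.1, 1.1]
finger_gap: 0.0605
```

>>> {"api": "move_arm", "payload": {"steps": [0, 0, -1, 0, 0, 0, 255, 0, 0, -1.5, 0, 0, 0, 255, 0, 0, -1.5, 0, 0, 0, 255]}}

```text
clock: 18.05
eef_pos: [0.4878, -0.3407, 0.1297]
orientation: [0.394, 1.553, -0.98]
ft_force: [-2.7, 2.1, 9.0]
finger_gap: 0.0605
```

```bash
python3 - <<'E'
from h import *
im=shot("scene","s5.png"); s=env.get_state(); print(s["eef_pos"],s["ft_force"])
cv2.imwrite("pics/s5c.png",cv2.resize(im[120:270,60:260,::-1],None,fx=4,fy=4,interpolation=cv2.INTER_CUBIC))
E
```

```text
[ 0.48782173 -0.34073157  0.12969772] [-1.78968467  1.72044964  9.64637658]
```

View pics/s5c.png

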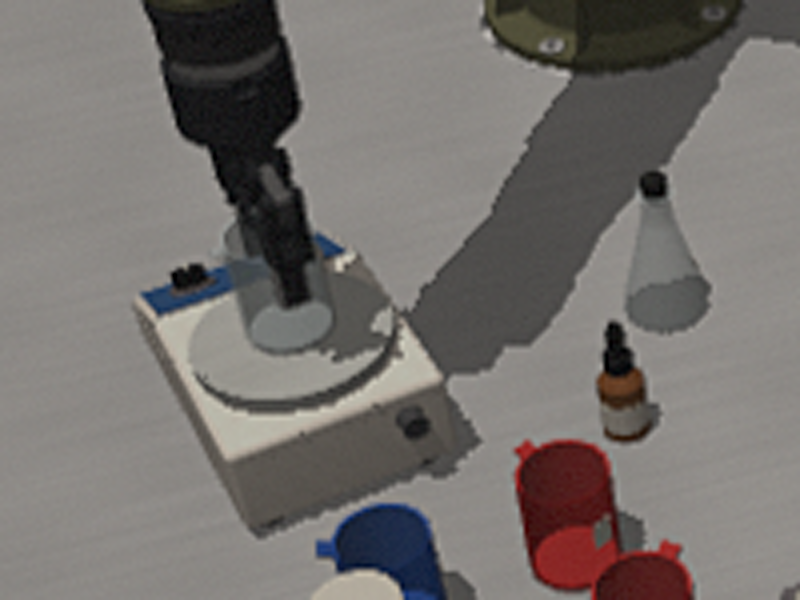

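The beaker stands on the plate. Its base is at crop (290,325) and the plate centre is about (293,328), with firm contact at 9 N. I release it.

>>> {"api": "move_arm", "payload": {"steps": [0, 0, 0.5, 0, 0, 0, 0, 0, 0, 0.5, 0, 0, 0, 0, 0, 0, 0.5, 0, 0, 0, 0, 0, 0, 0.5, 0, 0, 0, 0, 0, 0, 25, 0, 0, 0, 0, 0, 0, 65, 0, 0, 0, 0, 0, 0, 105, 0, 0, 0, 0, 0, 0, 130, 0, 0, 0, 0, 0, 0, 130, 0, 0, 0, 0]}}

```text
clock: 19.0
eef_pos: [0.4898, -0.3421, 0.2641]
orientation: [0.497, 1.546, -0.876]
ft_force: [0.5, -0.7, -0.0]
finger_gap: 0.0852
```

>>> {"api": "move_arm", "payload": {"steps": [-5, 47, 0, 1.1, 0.9, -7.5, 0, -9, 95, 0, 1.1, 0.9, -7.5, 0, -14, 143, 0, 1.1, 0.9, -7.5, 0, -18, 191, 0, 1.1, 0.9, -7.5, 0, -23, 239, -20, 1.1, 0.9, -7.5, 150, -27, 287, -40, 1.1, 0.9, -7.5, 150, -32, 335, -60, 1.1, 0.9, -7.5, 150, -36, 383, -80, 1.1, 0.9, -7.5, 150, -39, 415, -100, 1.1, 0.9, -7.5, 150, -39.5, 422, -120, 1.1, 0.9, -7.5, 150]}}

```text
clock: 20.0
eef_pos: [0.4487, 0.0833, 0.1421]
orientation: [-1.708, 1.568, 3.076]
ft_force: [-1.6, -0.1, -0.5]
finger_gap: 0.0352
```

>>> {"api": "move_arm", "payload": {"steps": [0, 0, -10, 0, 0, 0, 150, 0, 0, -10, 0, 0, 0, 150, 0, 0, -10, 0, 0, 0, 150]}}

```text
clock: 20.3
eef_pos: [0.4487, 0.0826, 0.1321]
orientation: [-1.596, 1.568, -3.097]
ft_force: [-0.0, 0.1, 0.3]
finger_gap: 0.0353
```

```bash
python3 - <<'E'
from h import *
im=shot("scene","s6.png"); s=env.get_state(); print(s["eef_pos"],s["orientation"],s["finger_gap"])
cv2.imwrite("pics/s6c.png",cv2.resize(im[110:230,230:390,::-1],None,fx=5,fy=5,interpolation=cv2.INTER_CUBIC))
print("pred bar px in crop",((pix([.4504,.0801,.008],"scene")+.5-[230,110])*5), "tcp on bench",((pix([s["eef_pos"][0],s["eef_pos"][1],.008],"scene")+.5-[230,110])*5))
E
```

```text
[0.44928879 0.08257594 0.1326936 ] [-1.72654023  1.56887414  3.05563429] 0.03502486866180822
pred bar px in crop [231.98000882 371.83640228] tcp on bench [235.15084758 369.89821474]
```

View pics/s6c.png

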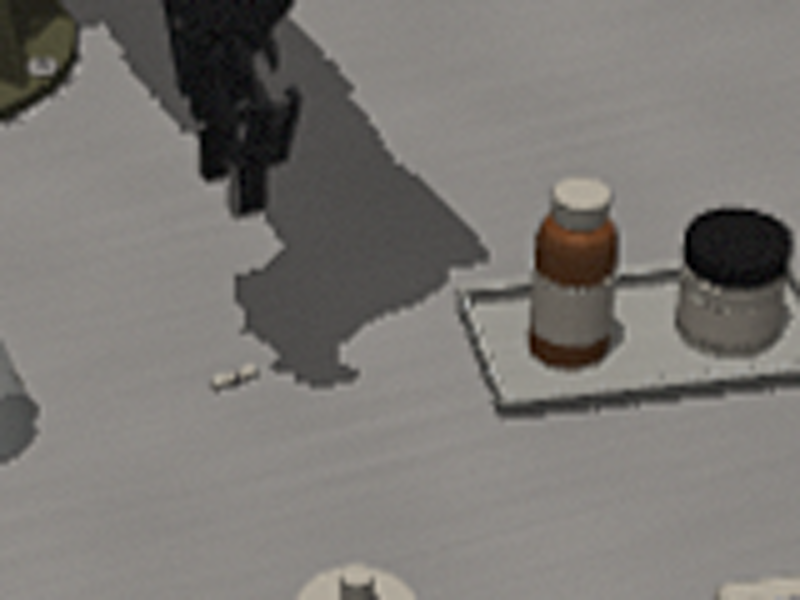

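The bar lies at crop (236,377), as predicted, and the bottle and jar stand upright in the tray. I descend on the bar.

>>> {"api": "move_arm", "payload": {"steps": [1, -2, -45, 0, 0, 0, 150, 1, -2, -85, 0, 0, 0, 150, 1, -2, -112, 0, 0, 0, 150, 1, -2, -124, 0, 0, 0, 150, 1, -2, -128, 0, 0, 0, 150, 1, -2, -128, 0, 0, 0, 150, 1, -2, -128, 0, 0, 0, 150, 1, -2, -128, 0, 0, 0, 255, 1, -2, -128, 0, 0, 0, 255, 1, -2, -128, 0, 0, 0, 255], "grip_force": 25}}

```text
clock: 21.35
eef_pos: [0.4512, 0.0808, 0.0057]
orientation: [3.124, 1.57, 1.623]
ft_force: [-0.5, 0.2, 6.0]
finger_gap: 0.0065
```

>>> {"api": "move_arm", "payload": {"steps": [0, 0, 0, 0, 0, 0, 255, 0, 0, 0, 0, 0, 0, 255, 0, 0, 50, 0, 0, 0, 255, 0, 0, 100, 0, 0, 0, 255, 0, 0, 150, 0, 0, 0, 255, 0, 0, 200, 0, 0, 0, 255, 0, 0, 240, 0, 0, 0, 255, 0, 0, 240, 0, 0, 0, 255]}}

```text
clock: 22.15
eef_pos: [0.4544, 0.0814, 0.2515]
orientation: [1.721, 1.561, 0.221]
ft_force: [0.8, 0.4, 0.2]
finger_gap: 0.0064
```

```bash
python3 - <<'E'
from h import *
im=shot("top","t7.png"); im2=shot("scene","s7.png"); s=env.get_state(); print(s["eef_pos"],s["finger_gap"])
c=cv2.resize(im[210:310,405:505,::-1],None,fx=4,fy=4,interpolation=cv2.INTER_CUBIC)
for r,z in((.030,.172),):
    q=np.array([pix([.488+r*np.cos(a),-.3405+r*np.sin(a),z],"top") for a in np.linspace(0,6.28,60)])
    cv2.polylines(c,[((q+.5-[405,210])*4).round().astype(int)],True,(0,0,255),1)
u,v=pix(s["eef_pos"],"scene").astype(int); print(u,v)
d=cv2.resize(im2[v-50:v+50,u-50:u+50,::-1],(400,400),interpolation=cv2.INTER_CUBIC)
cv2.imwrite("pics/c7.png",np.hstack([c,d]))
E
```

```text
[0.45178821 0.08090221 0.24638157] 0.006572712937456345
274 114
```

View pics/c7.png

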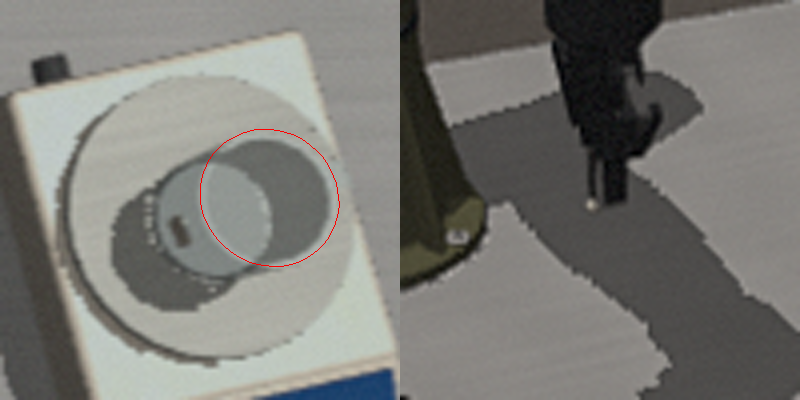

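The right-hand crop shows the bar's white end held at the fingertips (592,204). In the left-hand crop the beaker rim is centred at about (269,199), matching the predicted circle within 1 mm.

>>> {"api": "move_arm", "payload": {"steps": [4, -47, 0, 0, 0, 0, 255, 8, -95, 0, 0, 0, 0, 255, 12, -143, 0, 0, 0, 0, 255, 16, -191, 0, 0, 0, 0, 255, 20, -239, 0, 0, 0, 0, 255, 24, -287, 0, 0, 0, 0, 255, 29, -335, 0, 0, 0, 0, 255, 33, -383, 0, 0, 0, 0, 255, 35, -412, 0, 0, 0, 0, 255, 36, -421, 0, 0, 0, 0, 255]}}

```text
clock: 23.25
eef_pos: [0.4864, -0.3424, 0.2433]
orientation: [-2.645, 1.568, 2.134]
ft_force: [-0.4, 0.2, -1.3]
finger_gap: 0.0066
```

>>> {"api": "move_arm", "payload": {"steps": [0, 0, 0, 0, 0, 0, 255, 0, 0, 0, 0, 0, 0, 255, 0, 0, 0, 0, 0, 0, 255]}}

```text
clock: 23.55
eef_pos: [0.4862, -0.3408, 0.2427]
orientation: [-2.59, 1.566, 2.191]
ft_force: [0.3, 0.7, -0.1]
finger_gap: 0.0063
```

>>> {"api": "move_arm", "payload": {"steps": [1, 0, -30, 0, 0, 0, 255, 1, 0, -55, 0, 0, 0, 255, 1, 0, -70, 0, 0, 0, 255, 1, 0, -80, 0, 0, 0, 255, 1, 0, -86, 0, 0, 0, 255, 1, 0, -86, 0, 0, 0, 255, 1, 0, -86, 0, 0, 0, 255]}}

```text
clock: 24.25
eef_pos: [0.4876, -0.3408, 0.1576]
orientation: [-2.692, 1.567, 2.089]
ft_force: [-0.7, 1.0, -0.1]
finger_gap: 0.0062
```

>>> {"api": "move_arm", "payload": {"steps": [0, 0, 0, 0, 0, 0, 205, 0, 0, 0, 0, 0, 0, 205, 0, 0, 0, 0, 0, 0, 205, 0, 0, 0, 0, 0, 0, 205, 0, 0, 20, 0, 0, 0, 205, 0, 0, 55, 0, 0, 0, 205, 0, 0, 95, 0, 0, 0, 205, 0, 0, 110, 0, 0, 0, 205]}}

```text
clock: 25.05
eef_pos: [0.4889, -0.3418, 0.2719]
orientation: [1.514, 1.568, 0.011]
ft_force: [-0.2, -0.9, -0.8]
finger_gap: 0.0166
```

>>> {"api": "move_arm", "payload": {"steps": [20, 44, 0, 0, 0, 0, 130, 40, 89, 0, 0, 0, 0, 130, 60, 134, 0, 0, 0, 0, 130, 80, 179, 0, 0, 0, 0, 130, 100, 224, 0, 0, 0, 0, 130, 120, 269, 0, 0, 0, 0, 130, 140, 314, 0, 0, 0, 0, 130, 160, 358, -20, 0, 0, 0, 130, 175, 394, -50, 0, 0, 0, 130, 183, 411, -80, 0, 0, 0, 130]}}

```text
clock: 26.05
eef_pos: [0.6734, 0.0729, 0.1913]
orientation: [1.751, 1.566, 0.252]
ft_force: [0.5, -1.0, -0.0]
finger_gap: 0.0417
```

>>> {"api": "move_arm", "payload": {"steps": [0, 0, -50, 0, 0, 0, 130, 0, 0, -90, 0, 0, 0, 130, 0, 0, -100, 0, 0, 0, 130, 0, 0, -100, 0, 0, 0, 130, 0, 0, -100, 0, 0, 0, 130]}}

```text
clock: 26.55
eef_pos: [0.6748, 0.0727, 0.0936]
orientation: [1.696, 1.563, 0.196]
ft_force: [-0.3, 0.3, 0.8]
finger_gap: 0.0416
```

```bash
python3 - <<'E'
from h import *
im=shot("scene","s8.png");im2=shot("top","t8.png"); s=env.get_state(); print(s["eef_pos"],s["orientation"],s["finger_gap"])
c=cv2.resize(im2[210:310,405:505,::-1],None,fx=4,fy=4,interpolation=cv2.INTER_CUBIC)
d=cv2.resize(im[175:275,250:350,::-1],None,fx=4,fy=4,interpolation=cv2.INTER_CUBIC)
cv2.imwrite("pics/c8.png",np.hstack([c,d]))
print("knob pred",((pix([.6721,.0689,.034],"scene")+.5-[250,175])*4)+[400,0],"tcp",((pix(s["eef_pos"],"scene")+.5-[250,175])*4)+[400,0])
E
```

```text
[0.67548694 0.07276996 0.09440312] [1.68041917 1.56135788 0.18054992] 0.041729279806521996
knob pred [603.91587052 197.05865184] tcp [612.86946725 129.97517949]
```

View pics/c8.png

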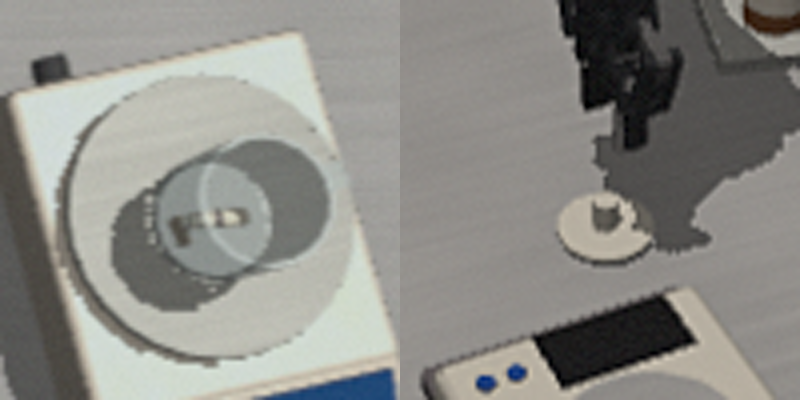

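The bar lies inside the beaker at crop (210,220), and the lid knob is at (605,205), as predicted. Next I grasp the knob.

>>> {"api": "move_arm", "payload": {"steps": [-3, -4, -20, 0, 0, 0, 130, -3, -4, -40, 0, 0, 0, 130, -3, -4, -60, 0, 0, 0, 130, -3, -4, -74, 0, 0, 0, 130, -3, -4, -79, 0, 0, 0, 130, -3, -4, -79, 0, 0, 0, 130, -3, -4, -79, 0, 0, 0, 255, -3, -4, -79, 0, 0, 0, 255, -3, -4, -79, 0, 0, 0, 255, -3, -4, -79, 0, 0, 0, 255], "grip_force": 25}}

```text
clock: 27.65
eef_pos: [0.6736, 0.0689, 0.0167]
orientation: [1.662, 1.559, 0.162]
ft_force: [-0.2, 0.7, 5.6]
finger_gap: 0.0171
```

>>> {"api": "move_arm", "payload": {"steps": [0, 0, 0, 0, 0, 0, 255, 0, 0, 0, 0, 0, 0, 255]}}

```text
clock: 27.85
eef_pos: [0.6736, 0.0689, 0.0168]
orientation: [1.665, 1.559, 0.165]
ft_force: [0.3, -0.7, 3.5]
finger_gap: 0.0168
```

>>> {"api": "move_arm", "payload": {"steps": [0, 0, 45, 0, 0, 0, 255, 0, 0, 95, 0, 0, 0, 255, 0, 0, 145, 0, 0, 0, 255, 0, 0, 195, 0, 0, 0, 255, -8, -18, 228, 0, 0, 0, 255, -24, -53, 230, 0, 0, 0, 255, -44, -97, 230, 0, 0, 0, 255, -64, -141, 230, 0, 0, 0, 255, -84, -185, 230, 0, 0, 0, 255, -104, -229, 230, 0, 0, 0, 255]}}

```text
clock: 28.85
eef_pos: [0.5683, -0.1615, 0.2465]
orientation: [1.68, 1.559, 0.181]
ft_force: [0.3, -0.5, 0.1]
finger_gap: 0.0164
```

>>> {"api": "move_arm", "payload": {"steps": [-20, -44, 0, 0, 0, 0, 255, -40, -89, 0, 0, 0, 0, 255, -60, -133, 0, 0, 0, 0, 255, -74, -164, 0, 0, 0, 0, 255, -80, -178, 0, 0, 0, 0, 255, -82, -180, 0, 0, 0, 0, 255, -82, -180, 0, 0, 0, 0, 255, -82, -180, 0, 0, 0, 0, 255, -82, -180, 0, 0, 0, 0, 255]}}

```text
clock: 29.75
eef_pos: [0.4871, -0.3401, 0.2464]
orientation: [1.71, 1.559, 0.213]
ft_force: [-1.4, -0.2, -0.1]
finger_gap: 0.0169
```

>>> {"api": "move_arm", "payload": {"steps": [0.5, -0.5, -25, 0, 0, 0, 255, 0.5, -0.5, -42, 0, 0, 0, 255, 0.5, -0.5, -50, 0, 0, 0, 255, 0.5, -0.5, -52, 0, 0, 0, 255, 0.5, -0.5, -52, 0, 0, 0, 255]}}

```text
clock: 30.25
eef_pos: [0.4879, -0.3403, 0.1948]
orientation: [1.699, 1.559, 0.203]
ft_force: [-0.4, -0.1, -0.9]
finger_gap: 0.0168
```

```bash
python3 - <<'E'
from h import *
im=shot("scene","s9.png"); s=env.get_state(); print(s["eef_pos"],s["finger_gap"])
cv2.imwrite("pics/c9.png",cv2.resize(im[130:230,80:200,::-1],None,fx=6,fy=6,interpolation=cv2.INTER_CUBIC))
E
```

```text
[ 0.48810367 -0.34056947  0.19525078] 0.016953448412587897
```

View pics/c9.png

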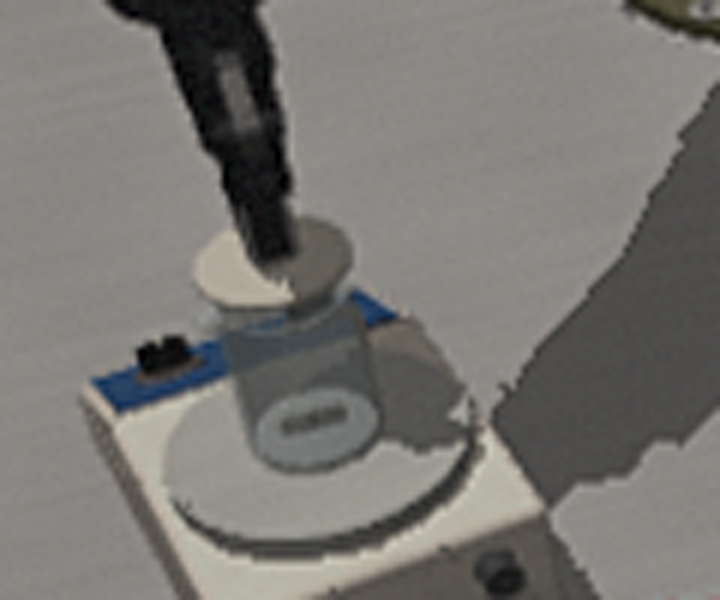

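The lid hovers over the beaker and looks a few mm left of the rim's axis. I'll check it against a projected overlay.

```bash
python3 - <<'E'
from h import *
im=cv2.imread("pics/s9.png")
x0,y0,f=100,145,9
c=cv2.resize(im[y0:y0+65,x0:x0+65],None,fx=f,fy=f,interpolation=cv2.INTER_CUBIC)
def circ(cx,cy,z,r,col):
    q=np.array([pix([cx+r*np.cos(a),cy+r*np.sin(a),z],"scene") for a in np.linspace(0,6.28,90)])
    cv2.polylines(c,[((q+.5-[x0,y0])*f).round().astype(int)],True,col,1)
for z in(.172,.096): circ(.488,-.3405,z,.030 if z>.1 else .027,(0,0,255))
circ(.488,-.3405,.195-.0168+.010,.033,(0,255,0))
cv2.imwrite("pics/c10.png",c)
E
```

```text
(no output)
```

View pics/c10.png

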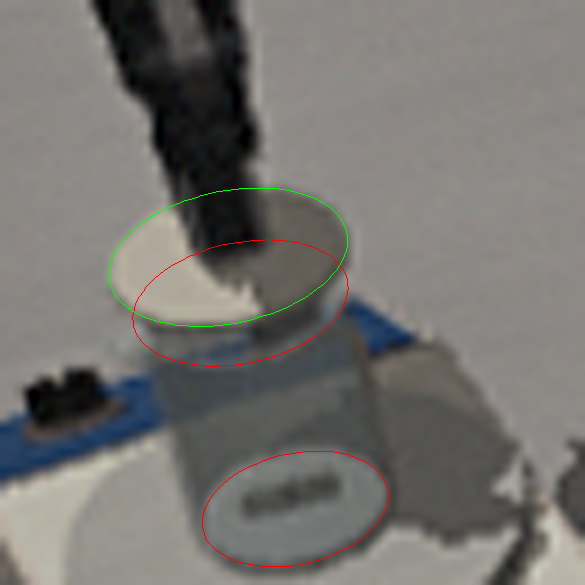

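The overlay agrees with both within about 1.5 mm, so I lower the lid.

>>> {"api": "move_arm", "payload": {"steps": [0, 1, -4, 0, 0, 0, 255, 0, 1, -7, 0, 0, 0, 255, 0, 1, -9, 0, 0, 0, 255, 0, 1, -10.5, 0, 0, 0, 255, 0, 1, -11.5, 0, 0, 0, 255, 0, 1, -11.5, 0, 0, 0, 255]}}

```text
clock: 30.9
eef_pos: [0.488, -0.3396, 0.1836]
orientation: [1.664, 1.559, 0.167]
ft_force: [0.5, -0.8, -0.7]
finger_gap: 0.0169
```

>>> {"api": "move_arm", "payload": {"steps": [0, 0, -0.7, 0, 0, 0, 255, 0, 0, -1.3, 0, 0, 0, 255, 0, 0, -1.8, 0, 0, 0, 255, 0, 0, -1.8, 0, 0, 0, 255]}}

```text
clock: 31.3
eef_pos: [0.4882, -0.3397, 0.1827]
orientation: [1.607, 1.558, 0.11]
ft_force: [-1.5, 0.9, 5.0]
finger_gap: 0.0169
```

Contact comes at the expected seated height, so I release the knob partway, rise, and clear the view.

>>> {"api": "move_arm", "payload": {"steps": [0, 0, 1, 0, 0, 0, 130, 0, 0, 1, 0, 0, 0, 130, 0, 0, 1, 0, 0, 0, 130, 0, 0, 1, 0, 0, 0, 130, 0, 0, 20, 0, 0, 0, 130, 0, 0, 50, 0, 0, 0, 130, 0, 0, 90, 0, 0, 0, 130, -40, 20, 100, 0, 0, 0, 130, -80, 40, 100, 0, 0, 0, 130, -80, 40, 100, 0, 0, 0, 130]}}

```text
clock: 32.3
eef_pos: [0.4036, -0.297, 0.2826]
orientation: [1.832, 1.561, 0.335]
ft_force: [-0.3, -0.5, 0.3]
finger_gap: 0.0417
```

```bash
python3 - <<'E'
from h import *
im=shot("scene","s11.png");im2=shot("top","t11.png"); s=env.get_state(); print(s["eef_pos"],s["clock"],s["ft_force"])
x0,y0,f=90,150,5
c=cv2.resize(im[y0:y0+80,x0:x0+80,::-1],None,fx=f,fy=f,interpolation=cv2.INTER_CUBIC)
q=np.array([pix([.488+.033*np.cos(a),-.3402+.033*np.sin(a),.176],"scene") for a in np.linspace(0,6.28,90)])
cv2.polylines(c,[((q+.5-[x0,y0])*f).round().astype(int)],True,(0,255,0),1)
d=cv2.resize(im[100:228,200:428,::-1],(712,400))[:, :390]
d=cv2.resize(im[110:260,200:400,::-1],(400,300))
d=np.vstack([d,np.zeros((100,400,3),np.uint8)])
cv2.imwrite("pics/c11.png",np.hstack([c,d]))
for k,n in (("flask","scene"),("dropper","scene"),("flask","top"),("dropper","top"),("lid","top"),("lid","scene"),("jar","top"),("bottle","top")):
    for r in spot_in(k,n)[:1]: print(k,n,round(r["conf"],2),w(r["location"],n).round(4))
E
```

```text
[ 0.40775512 -0.29950988  0.28302186] 32.4 [ 0.86479873 -1.39197645 -0.18411031]
flask scene 0.74 [ 0.4659 -0.0769  0.048 ]
dropper scene 0.49 [ 0.5723 -0.1434  0.0461]
flask top 0.59 [ 0.4389 -0.0648  0.0439]
dropper top 0.81 [ 0.5581 -0.1384  0.0509]
lid top 0.57 [ 0.4909 -0.3342  0.1755]
lid scene 0.86 [ 0.4971 -0.3376  0.1732]
jar top 0.74 [0.516  0.3727 0.0709]
bottle top 0.84 [0.4897 0.2753 0.0916]
```

View pics/c11.png

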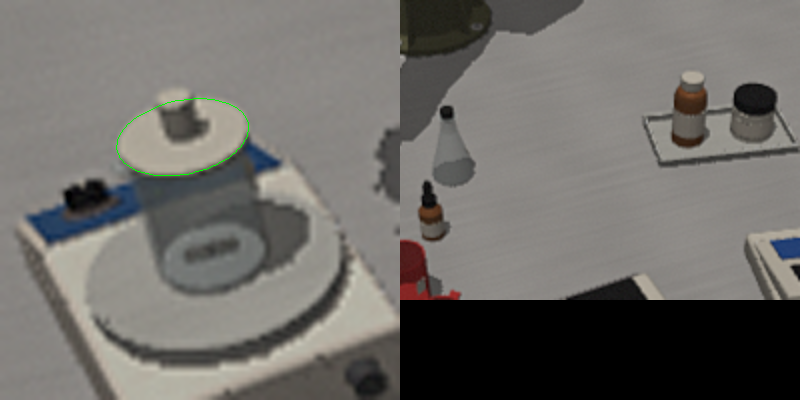

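View pics/t11.png

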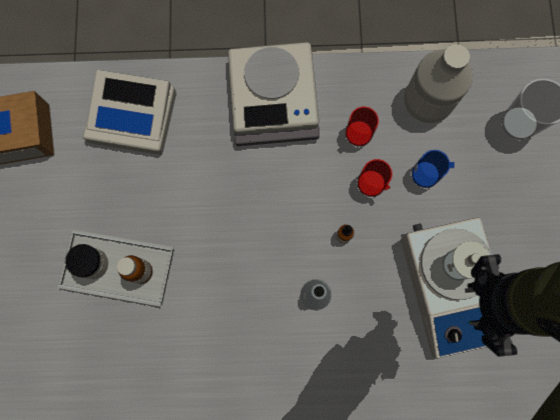

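The lid lies level on the projected seated circle, with the bar inside the beaker at crop (212,250). The bottle and jar stand upright in the tray, with caps at (131,268) and (85,261) in the top view. The flask and dropper have not moved.

```bash
python3 -c "
from bench import ticket
print(ticket.sign_off())"
```

```text
the job is handed in; nothing more can be done
None
```

The job is done and handed in at about 32 s on the robot's clock, out of 120 s. The hand-in gives no verdict, so what follows is from my own last checks.

- **Beaker:** it stands upright on the stirrer plate, set down with about 10 N at the wrist. Its centre was within about 2 mm of my plate-centre estimate, which was fitted by eye. The bar lies inside it.
- **Lid:** it met resistance (5 N) at the expected seated height and looks level. In the scene camera it lies on the circle I projected for a fully seated lid. The network positions for the lid put it 7–10 mm off that point. I took these as visible-surface bias, because the circle fitted.
- **Bottle and jar:** both are upright on the tray. The bottle is about 55–60 mm from the tray's middle on the stirrer side, and the jar about 40–50 mm on the far side. The jar was lowered to where I expected the floor, with no force reading taken at contact.
- **Flask and dropper:** their network positions are unchanged within about 5 mm in both cameras.
- **Gripper:** it has let go of everything and stands clear of the beaker and lid.

One mismatch ran through the job: projections into the scene camera sat about 1 pixel (a few mm) off what I saw, which I allowed for.

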